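# Vent the test kiln with its probe in place

## Robot

A 7-joint arm with a two-finger parallel gripper is mounted at the origin on the work surface. World frame = base frame: x ahead of the robot, y to its left, z up, the work surface at z = 0. Lengths are in m, angles in rad, forces in N, time in s.
With the tool pointing down it reaches from about 0.4 to 0.875 m from the base axis. Payload 19.3 kg.
Tool frame: the origin (TCP) lies at the very end of the fingers, on their centre line; the grasp point (between the pads) lies 19 mm behind it; z points along the fingers, y is the direction in which the jaws open and shut (so a half turn about z gives the same grasp; the last joint's range is limited). The gripper opens to 85 mm and grips with 20 to 120 N. Pads are 22 mm wide; open, the fingers measure 114 mm over their backs; the gripper's body (76 mm by 85 mm) begins 54 mm behind the grasp point. The pads swing forward as they close: fully open they stand 13 mm farther back than shut.
Start: joints at [-1.39, 0.521, -0.036, 1.599, 0.021, 1.021, -0.113], TCP at [0.155, 0.605, 0.231] pointing down, gripper open.
Joint ranges: [-2.91, 2.91], [-0.3, 2.13], [-1.5, 1.42], [0.17, 2.43], [-1.26, 4.41], [0.16, 1.93], [-2.52, 2.52]. Speed limits (rad/s): [1.89, 1.89, 2.39, 2.39, 3.01, 3.01, 3.01].

## Interface

Orientations are given as [roll, pitch, yaw] about the fixed x, y, z axes, in that order (R = Rz(yaw) Ry(pitch) Rx(roll)).
In Python, from workcell import bot, viewer gives the robot as it stands.
- The arm moves only by the shell command python3 -m creep 'ROWS' [FORCE]. ROWS is JSON, a list of rows, each an object of numbers: "rx", "ry", "rz": the turn, a rotation vector about the tool's x, y, z in degrees; "tx", "ty", "tz": the shift along the tool's x, y, z in mm; "hand": the closure, from -1 (fully open) to 1 (shut), so that 0 is half open. In form: [{"rx": .., "ry": .., "rz": .., "tx": .., "ty": .., "tz": .., "hand": ..}, ...]. A call has 1 to 8 rows; each row is the pose to reach, as a shift and turn from the pose commanded when the call began, along the tool's axes at that moment; what a row does not reach only later rows make up. A row lasts 1/10 s, in which the tool goes at most 50 mm and 8.59 degrees, less where a joint would pass 70% of its speed; a pose out of reach is approached as far as the arm can. A call with a gripper value outside its range is refused whole. The fingers move at their own pace and stop on an object; FORCE is the grip in N (left out, the last holds). Time passes only in rows, so rows that repeat a pose let the fingers close. It gives the time, the measured TCP pose, the force and the opening at its end, in the units of the state.
- bot.observe(): the state, without advancing time (a new reading comes with each control period).
- viewer.grab_frame(name): name is "scene" or "top"; returns a dict with "pixels" (480x640x3 uint8, blue, green, red), "vertical_fov" (degrees; the focal length in pixels is half the picture's height over the tangent of half this angle, whatever the lens; pixels are square), "cx", "cy" (the principal point, pixels), "rvec" (rotation vector, rad) and "tvec" (3), from world to camera coordinates, as OpenCV has them. Camera axes: x right, y down, z forward; pixel columns grow to the right and rows downward; lengths in m; the calibration is good to about 2 mm. A picture is of the moment at which its call begins. There is no depth.
- bot.job_done(): hands the job in, once; it reports no verdict.
Trained networks look in a picture, given as the dict that the camera call returned (one of the last four; its "shot" number tells which), for a name from the list of things; names that differ only in an ending like _2 or _b are one class to them, and where a whole thing is asked for, a point or a joint stands for the part that bears it (a point fixed in the world has none). Each returns a list of dicts, best first, with "score" (0 to 1); they miss things now and then, are a little off and sometimes report something else, mostly with a low value. They report only what shows in the picture. A call takes as long as a camera call. They do not tell look-alikes from the thing itself.
- viewer.outline_of(target, picture): "mask" (480x640 bool, what is visible of it) and "bbox" ([left, top, right, bottom] in pixels, round what is visible of it).
The state is a dict: "clock": time; "qpos": joint angles; "qd": joint speeds; "joint_efforts": joint torques, N m; "position": TCP position; "tool_rot": TCP orientation; "force": force on the tool from outside, world axes, zero at the start; "moment": the same for the moment, N m; "grip_width": finger opening in m.
Only numpy, scipy, OpenCV 4.12 (cv2) and the standard library are available. Lean on these libraries where they do the work, as an engineer would, in place of code of your own. Each camera call takes 0.05 s, during which the arm holds its last target.

## Task

Take the orange-handled probe from its wooden stand and push it fully home, upright, in the opening of the white port block on the right side of the little kiln, while the lid is still shut. Then lift the kiln's sprung yellow lid, which has a wooden bar to grip, to the red mark on the scale, 25 degrees open, and finish still holding it there: the spring shuts the lid if it is let go. Leave the probe seated, free of the gripper, and do not disturb the pots and tools standing around.

Things in the scene. Friction and masses are not known exactly. Their poses are not given: they have to be found in the camera images.
- kiln: Table-top kiln, fixed: aluminium box 220 mm deep (its x), 240 wide (its y), rim 118 mm high, yellow lid 33 mm thick on it (top face 152 mm above the table when shut). Origin: centre of the underside; -x is the front, +x the hinge side, z up. On its left (+y) side a white arc scale, 0 to 60 degrees, up to 235 mm high, with a red mark at 25 degrees; a black pointer on the lid moves along it.
- port (a point): Centre of the mouth of the round port, in the top of a white block 60 x 60 x 90 mm high that is fixed to the kiln at its right (-y) side, block centre 65 mm off the kiln's wall. Mouth 90 mm above the table; hole 13 mm wide, 3 mm chamfer, straight down, 56 mm deep. z is up.
- probe_grip (a point): Loose probe, about 60 g: the middle of its round orange handle, 22 mm across, from 22 mm below this point to 28 above. Below that a steel collar 26 mm across, its underside 28 mm below this point, then a white pin 10 mm across, 50 mm long, with a tapered foot. Starts upright in the stand, collar resting on it. Fully home: collar on the port's rim. z is along the probe, upward.
- probe_tip (a point): The lower end of the probe's pin, 78 mm below the handle's middle.
- stand: Fixed wooden block 75 x 75 mm, 60 mm high, with a 14 mm hole through its centre that holds the probe. Origin: centre of the underside.
- lid (a joint): Lid angle, rad: 0 shut, growing as the front edge rises; the red mark is 0.436 (25 degrees); stop at 1.1. A spring and its weight (about 0.6 kg) pull it shut: lifting it straight up by the bar takes about 6 N when shut and 10 N at the mark. It falls shut when let go.
- lid_bar (a point): Middle of the lid's wooden bar: round, 14 mm across, 130 mm long, parallel to the hinge (the kiln's y), on two posts 120 mm apart near the lid's front edge, axis 45 mm above the lid's top face. Moves with the lid. Shut: 197 mm above the table, 205 mm in front of and 79 mm above the hinge axis, about which it swings up and back.
- lid_hinge (a point): Middle of the lid's hinge axis (horizontal, along the kiln's y), on the kiln's far upper rim, 118 mm above the table.
- mug: Bystander: loose terracotta mug, 76 mm across and 85 mm high. Origin: centre of its underside.
- bowl: Bystander: loose blue bowl, 120 mm across and 50 mm high. Origin: centre of its underside.
- jar: Bystander: loose green glaze jar, 64 mm across and 90 mm high. Origin: centre of its underside.
- post: Bystander: loose white ceramic kiln post, 40 mm across and 90 mm high. Origin: centre of its underside.
- rib: Bystander: loose flat wooden rib, 60 x 100 x 12 mm. Origin: centre of its underside.
- brush: Bystander: loose brush lying on the table close to the robot. Origin: on its underside.
There are look-alikes about, which are no part of the job. Of the things like the part that bears probe_grip, leave any that is pink; of the rest the smaller one is meant.

How it is judged:
By the outcome, as a careful person would: the job done as asked, in the order asked, and still so for the second after the job is handed in, while the arm keeps its last pose, push and grip.
It also fails if it takes over 58 s, if anything falls off the work surface, if the arm or the gripper's body presses on something with over 40 N, if the wrist force passes 120 N, or if a joint passes its speed limit or range.

## Working session

There is one attempt and no reset: what is moved stays moved. The work goes in short steps, Python scripts to look and compute and a shell command to move; the robot and the scene stay as the last step left them, time stands still between calls to the robot, and variables do not carry over. Pictures are saved under pics/ and viewed, and the job is handed in when it is done.

```bash
ls; mkdir -p pics; python3 - <<'E'
from workcell import bot, viewer
import cv2
print(bot.observe())
for n in("scene","top"):
    f=viewer.grab_frame(n); cv2.imwrite(f"pics/{n}0.png",f["pixels"]); print({k:v for k,v in f.items() if k!="pixels"})
E
```

```text
pics
{'clock': 0.0, 'qpos': array([-1.39021749,  0.52200394, -0.036286  ,  1.59995578,  0.02117084,
        1.02111238, -0.11281026]), 'qd': array([-0.00048019, -0.00026203, -0.00021254, -0.00083842, -0.00085812,
       -0.00156881,  0.00059252]), 'joint_efforts': array([-1.65632202e-03, -9.27128720e+01,  1.97918482e+00, -3.69918036e+01,
        1.78196415e-02,  8.34356382e-03,  5.07372670e-05]), 'position': array([0.15507049, 0.60513135, 0.23075117]), 'tool_rot': array([-3.14049958e+00,  7.33067976e-05,  2.89074152e+00]), 'force': array([ 0.04561862, -0.04986095, -0.5871109 ]), 'moment': array([-0.02772899, -0.02873561, -0.01779726]), 'grip_width': 0.08534242916461322}
{'vertical_fov': 57.38596482201666, 'cx': 313.4038857036789, 'cy': 235.6073449024061, 'rvec': array([ 2.46202279,  0.96021427, -0.24283647]), 'tvec': array([-0.42168945, -0.24211725,  1.27614129]), 'shot': 1}
{'vertical_fov': 52.3038941621566, 'cx': 317.8123736890477, 'cy': 236.12454084751406, 'rvec': array([ 2.09306368, -2.14083425,  0.22508277]), 'tvec': array([0.03588803, 0.56512015, 1.14875337]), 'shot': 2}
```

View pics/scene0.png

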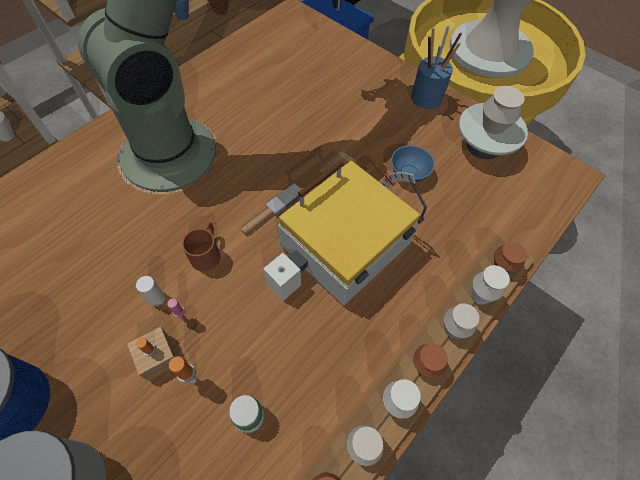

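View pics/top0.png

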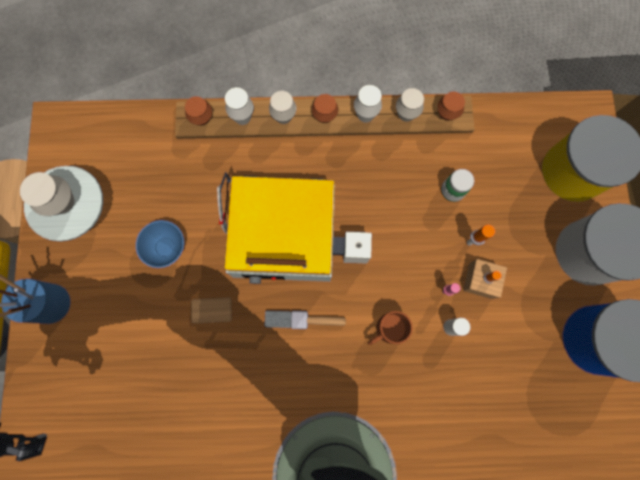

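The candidates for the probe are:
- An orange one in the stand at scene (147,347), top (494,276).
- A larger orange one at scene (181,369), top (486,232).
- A pink one at scene (175,308), top (453,288).

The one in the stand is the smaller orange one, so I choose it and check it in a crop.

```bash
cat > h.py <<'E'
from workcell import bot, viewer
import cv2, numpy as np
from scipy.optimize import least_squares
def cam(f):
    h=f["pixels"].shape[0]; fl=h/2/np.tan(np.radians(f["vertical_fov"]/2))
    K=np.array([[fl,0,f["cx"]],[0,fl,f["cy"]],[0,0,1.]])
    return K,cv2.Rodrigues(f["rvec"])[0],np.array(f["tvec"])
def proj(f,P):
    K,R,t=cam(f); return cv2.projectPoints(np.atleast_2d(np.float64(P)),f["rvec"],t,K,None)[0].reshape(-1,2)
def atz(f,uv,z):
    K,R,t=cam(f); d=R.T@np.linalg.inv(K)@np.array([uv[0],uv[1],1]); c=-R.T@t
    return c+d*(z-c[2])/d[2]
def tri(fa,ua,fb,ub):
    Pm=[]
    for f in(fa,fb):
        K,R,t=cam(f); Pm.append(K@np.c_[R,t])
    X=cv2.triangulatePoints(Pm[0],Pm[1],np.float64(ua).reshape(2,1),np.float64(ub).reshape(2,1)); return (X[:3]/X[3]).ravel()
E
python3 - <<'E'
from h import *
import pickle
fs=viewer.grab_frame("scene"); ft=viewer.grab_frame("top")
pickle.dump((fs,ft),open("f0.pkl","wb"))
res={}
for n in["kiln","probe_grip","stand","lid","lid_bar","mug","bowl","jar","post","rib","brush"]:
    for nm,f in(("s",fs),("t",ft)):
        r=viewer.outline_of(n,f)
        for d in r[:4]:
            ys,xs=np.nonzero(d["mask"]); print(n,nm,round(d["score"],2),np.round(d["bbox"]),len(xs),(round(xs.mean(),1),round(ys.mean(),1)) if len(xs) else None)
        res[n,nm]=r
pickle.dump(res,open("r0.pkl","wb"))
a=cv2.resize(fs["pixels"][270:400,110:230],None,fx=3.3,fy=4*.825,interpolation=cv2.INTER_CUBIC)
b=cv2.resize(ft["pixels"][205:335,430:530],None,fx=3.3,fy=3.3,interpolation=cv2.INTER_CUBIC)
cv2.imwrite("pics/crop0.png",np.hstack([a,b]))
a=cv2.resize(fs["pixels"][140:310,225:440],None,fx=3.5,fy=3.5,interpolation=cv2.INTER_CUBIC)
cv2.imwrite("pics/crop1.png",a)
a=cv2.resize(ft["pixels"][165:335,205:385],None,fx=3.5,fy=3.5,interpolation=cv2.INTER_CUBIC)
cv2.imwrite("pics/crop2.png",a)
E
```

```text
kiln s 0.82 [264. 158. 428. 307.] 13953 (np.float64(342.6), np.float64(231.2))
kiln t 0.65 [218. 174. 372. 283.] 12116 (np.float64(284.1), np.float64(230.1))
probe_grip s 0.87 [171. 353. 197. 381.] 501 (np.float64(182.2), np.float64(369.0))
probe_grip s 0.72 [170. 298. 186. 320.] 181 (np.float64(176.2), np.float64(308.2))
probe_grip s 0.55 [134. 337. 156. 354.] 222 (np.float64(145.3), np.float64(345.9))
probe_grip t 0.66 [370. 311. 408. 346.] 1009 (np.float64(392.2), np.float64(328.5))
probe_grip t 0.65 [468. 223. 492. 246.] 312 (np.float64(480.9), np.float64(234.9))
probe_grip t 0.53 [133. 221. 186. 268.] 1751 (np.float64(159.1), np.float64(244.1))
probe_grip t 0.49 [441. 282. 457. 296.] 144 (np.float64(450.8), np.float64(289.3))
stand s 0.65 [129. 329. 177. 381.] 1375 (np.float64(153.1), np.float64(354.2))
stand t 0.67 [464. 263. 506. 299.] 1079 (np.float64(483.9), np.float64(279.8))
lid s 0.88 [280. 161. 419. 282.] 9632 (np.float64(347.6), np.float64(219.3))
lid t 0.68 [225. 179. 334. 276.] 9960 (np.float64(279.2), np.float64(225.7))
lid_bar s 0.97 [282. 162. 423. 284.] 9620 (np.f
[... 889 characters left out ...]
)
post s 0.44 [263. 162. 420. 304.] 13642 (np.float64(342.2), np.float64(231.3))
post t 0.94 [446. 319. 469. 338.] 342 (np.float64(455.5), np.float64(327.0))
post t 0.23 [224. 180. 334. 277.] 9961 (np.float64(279.2), np.float64(225.8))
rib s 0.66 [320. 152. 354. 171.] 300 (np.float64(337.0), np.float64(160.5))
rib t 0.67 [192. 298. 232. 326.] 970 (np.float64(210.5), np.float64(310.4))
brush s 0.96 [241. 185. 305. 235.] 814 (np.float64(274.3), np.float64(206.6))
brush s 0.61 [126. 326. 176. 380.] 1346 (np.float64(152.7), np.float64(354.1))
brush t 0.82 [261. 312. 346. 330.] 1008 (np.float64(298.0), np.float64(320.0))
brush t 0.6 [192. 299. 232. 323.] 984 (np.float64(210.4), np.float64(310.1))
```

View pics/crop0.png

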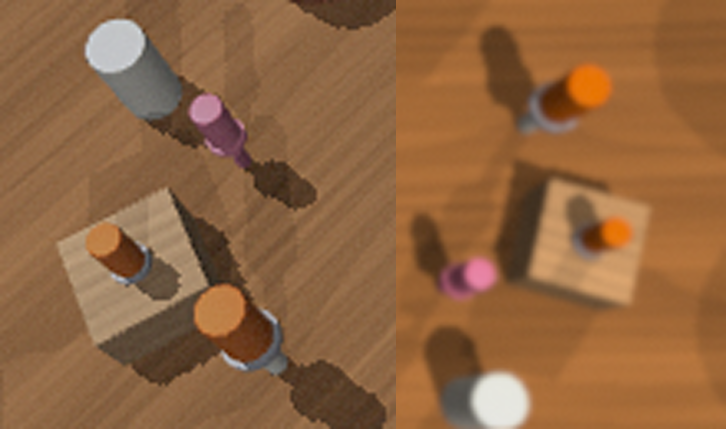

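View pics/crop1.png

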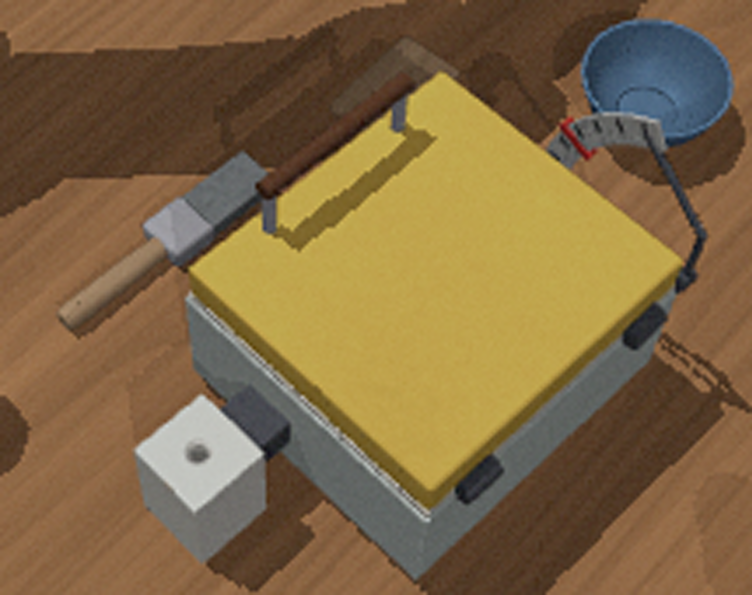

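View pics/crop2.png

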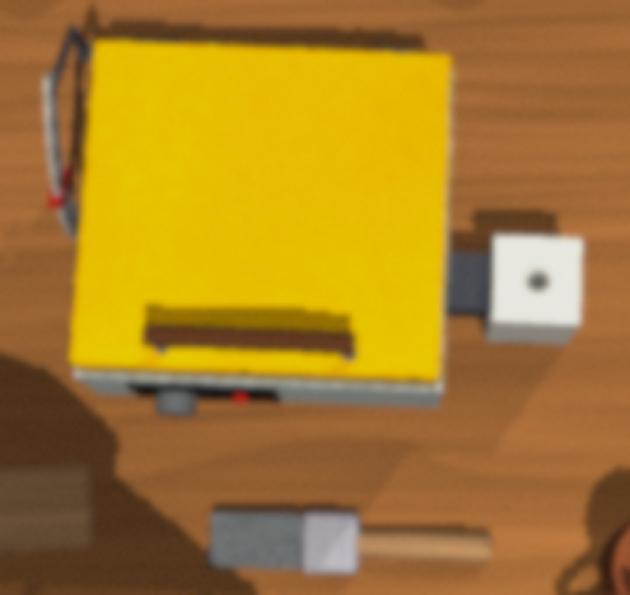

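The crop confirms that the probe in the stand is the smaller orange one, with the larger one standing loose beside it. The port hole is at scene (281,269), top (358,245). Next I compute positions.

```bash
python3 - <<'E'
from h import *
import pickle
fs,ft=pickle.load(open("f0.pkl","rb"))
np.set_printoptions(precision=4,suppress=True)
def c(x,y,s,ox,oy): return ((x+.5)/s-.5+ox,(y+.5)/s-.5+oy)
S1=lambda x,y:c(x,y,3.5,225,140); T2=lambda x,y:c(x,y,3.5,205,165)
S0=lambda x,y:c(x,y,3.3,110,270); T0=lambda x,y:c(x-396,y,3.3,430,205)
def rep(n,a,b,z):
    print(n,"tri",tri(fs,a,ft,b),"s",atz(fs,a,z)[:2],"t",atz(ft,b,z)[:2])
rep("port",S1(198,453),T2(538,281),.087)
for n,a,b in(("blk1",(200,396),None),("blkR",(268,458),None)): pass
rep("bar R",S1(265,187),T2(352,345),.197)
rep("bar L",S1(408,82),T2(147,336),.197)
rep("lid FL",S1(440,72),T2(70,368),.152)
rep("lid FR",S1(190,270),T2(441,380),.152)
rep("lid BR",S1(430,490),T2(452,55),.152)
rep("lid BL",S1(685,264),T2(93,40),.152)
rep("probetop",S0(104,242),T0(616,235),.116)
rep("bigtop",S0(221,310),T0(589,87),.13)
rep("pinktop",S0(207,110),T0(481,275),.1)
print("stand s",[atz(fs,S0(*p),.06)[:2] for p in((58,242),(168,189),(97,347),(210,290))])
print("stand t",[atz(ft,T0(*p),.06)[:2] for p in((548,178),(650,208),(632,304),(529,274))])
print("block t",[atz(ft,T2(*p),.09)[:2] for p in((492,233),(583,237),(580,327),(488,324))])
print("block s",[atz(fs,S1(*p),.09)[:2] for p in((200,396),(136,453),(267,458),(205,511))])
# orange blobs
for f,n in((fs,"s"),(ft,"t")):
    m=cv2.inRange(cv2.cvtColor(f["pixels"],cv2.COLOR_BGR2HSV),(5,180,150),(14,255,255))
    k,l,st,ce=cv2.connectedComponentsWithStats(m)
    for i in range(1,k):
        if st[i,4]>20: print(n,st[i],ce[i])
E
```

```text
port tri [ 0.5363 -0.0725  0.0883] s [ 0.5364 -0.0712] t [ 0.536  -0.0734]
bar R tri [0.4785 0.054  0.1989] s [0.4785 0.0563] t [0.478 0.053]
bar L tri [0.4878 0.1806 0.1959] s [0.4896 0.1819] t [0.4864 0.179 ]
lid FL tri [0.4754 0.236  0.147 ] s [0.4784 0.2338] t [0.474  0.2343]
lid FR tri [ 0.4624 -0.0015  0.1481] s [ 0.4654 -0.0014] t [ 0.4609 -0.0027]
lid BR tri [ 0.6787 -0.0154  0.1519] s [ 0.6794 -0.0145] t [ 0.678  -0.0162]
lid BL tri [0.6961 0.2239 0.1456] s [0.6977 0.2201] t [0.6935 0.2224]
probetop tri [ 0.452  -0.3887  0.1091] s [ 0.4559 -0.3877] t [ 0.4508 -0.3869]
bigtop tri [ 0.5513 -0.3657  0.1466] s [ 0.5457 -0.3651] t [ 0.5543 -0.3727]
pinktop tri [ 0.4269 -0.2923  0.1032] s [ 0.4263 -0.2907] t [ 0.4265 -0.2945]
stand s [array([ 0.4072, -0.4105]), array([ 0.4311, -0.3405]), array([ 0.4801, -0.4336]), array([ 0.5039, -0.3636])]
stand t [array([ 0.5008, -0.3616]), array([ 0.4767, -0.435 ]), array([ 0.4066, -0.4147]), array([ 0.4301, -0.3413])]
block t [array([ 0.5697, -0.0428]), array([ 0.5656, -0.1053]), array([ 0.503 , -0.1004]), array([ 0.5065, -0.0379])]
block s [array([ 0.5093, -0.0416]), array([ 0.5081, -0.0993]), array([ 0.5728, -0.0444]), array([ 0.5693, -0.0981])]
t [482 223  15  17 113] [488.4779 230.2389]
t [492 271   9   9  48] [496.0625 275.1667]
```

The probe in the stand is at about (0.454, -0.388) and the port at about (0.5365, -0.072). The bar's middle is at about (0.483, 0.117, 0.197), with kiln yaw about -3.8°. I write a helper to convert targets into tool-frame shifts.

```bash
cat > go.py <<'E'
import sys
from workcell import bot
import numpy as np
from scipy.spatial.transform import Rotation as R
s=bot.observe(); Rm=R.from_euler("xyz",s["tool_rot"]); p=s["position"]
print("pos",p.round(4),"rpy",np.degrees(s["tool_rot"]).round(2),"F",s["force"].round(1),"w",round(s["grip_width"],4),"t",round(s["clock"],2))
print("q",s["qpos"].round(2))
a=[float(v) for v in sys.argv[1:]]
# x y z yaw triples
for i in range(0,len(a),4):
    T=R.from_euler("xyz",[np.pi,0,np.radians(a[i+3])])
    print("t",(Rm.inv().apply(np.array(a[i:i+3])-p)*1000).round(1),"r",np.degrees((Rm.inv()*T).as_rotvec()).round(2))
E
python3 go.py .45 .42 .33 133   .6 .1 .33 100
```

```text
pos [0.1551 0.6054 0.2313] rpy [-180.      0.    165.63] F [0.2 0.4 0.8] w 0.0851 t 1.3
q [-1.39  0.52 -0.04  1.6   0.02  1.02 -0.11]
t [-331.7 -106.4  -98.7] r [-0.    0.   32.63]
t [-556.4 -379.2  -98.7] r [-0.    0.   65.63]
```

```bash
python3 -m creep '[{"tx":-332,"ty":-106,"tz":-99,"rz":33,"hand":-1},{"tx":-332,"ty":-106,"tz":-99,"rz":33,"hand":-1},{"tx":-332,"ty":-106,"tz":-99,"rz":33,"hand":-1},{"tx":-332,"ty":-106,"tz":-99,"rz":33,"hand":-1},{"tx":-332,"ty":-106,"tz":-99,"rz":33,"hand":-1},{"tx":-332,"ty":-106,"tz":-99,"rz":33,"hand":-1},{"tx":-332,"ty":-106,"tz":-99,"rz":33,"hand":-1},{"tx":-332,"ty":-106,"tz":-99,"rz":33,"hand":-1}]'; python3 go.py .6 .1 .33 92
```

```text
pos [0.1551 0.6054 0.2313] rpy [-180.      0.    165.63] F [0.2 0.4 0.8] w 0.0851 t 1.3
q [-1.39  0.52 -0.04  1.6   0.02  1.02 -0.11]
t [-556.4 -379.2  -98.7] r [-0.    0.   73.63]schema error: expected keys rx, ry, rz, tx, ty, tz, hand
```

All keys are required in every row.

```bash
python3 -m creep '[{"rx":0,"ry":0,"rz":33,"tx":-332,"ty":-106,"tz":-99,"hand":-1},{"rx":0,"ry":0,"rz":33,"tx":-332,"ty":-106,"tz":-99,"hand":-1},{"rx":0,"ry":0,"rz":33,"tx":-332,"ty":-106,"tz":-99,"hand":-1},{"rx":0,"ry":0,"rz":33,"tx":-332,"ty":-106,"tz":-99,"hand":-1},{"rx":0,"ry":0,"rz":33,"tx":-332,"ty":-106,"tz":-99,"hand":-1},{"rx":0,"ry":0,"rz":33,"tx":-332,"ty":-106,"tz":-99,"hand":-1},{"rx":0,"ry":0,"rz":33,"tx":-332,"ty":-106,"tz":-99,"hand":-1},{"rx":0,"ry":0,"rz":33,"tx":-332,"ty":-106,"tz":-99,"hand":-1}]'; python3 go.py .6 .1 .33 92
```

```text
clock: 2.1
position: [0.4553, 0.4165, 0.3319]
tool_rot: [3.139, 0.002, 2.309]
force: [-0.5, 0.3, -0.3]
grip_width: 0.0854
pos [0.4553 0.4165 0.3319] rpy [1.7986e+02 1.2000e-01 1.3227e+02] F [-0.5  0.3 -0.3] w 0.0854 t 2.1
q [-0.97  0.43  0.19  1.5  -0.08  1.22 -0.03]
t [-331.6 -105.8    2.4] r [ 0.17  0.06 40.27]
```

```bash
python3 -m creep '[{"rx":0,"ry":0,"rz":40,"tx":-332,"ty":-106,"tz":0,"hand":-1},{"rx":0,"ry":0,"rz":40,"tx":-332,"ty":-106,"tz":0,"hand":-1},{"rx":0,"ry":0,"rz":40,"tx":-332,"ty":-106,"tz":0,"hand":-1},{"rx":0,"ry":0,"rz":40,"tx":-332,"ty":-106,"tz":0,"hand":-1},{"rx":0,"ry":0,"rz":40,"tx":-332,"ty":-106,"tz":0,"hand":-1},{"rx":0,"ry":0,"rz":40,"tx":-332,"ty":-106,"tz":0,"hand":-1},{"rx":0,"ry":0,"rz":40,"tx":-332,"ty":-106,"tz":0,"hand":-1},{"rx":0,"ry":0,"rz":40,"tx":-332,"ty":-106,"tz":0,"hand":-1}]'; python3 go.py .5 -.3 .25 60 .4535 -.3875 .25 50
```

```text
clock: 2.9
position: [0.599, 0.0974, 0.3305]
tool_rot: [3.141, 0.003, 1.609]
force: [-1.4, -0.3, -0.2]
grip_width: 0.0852
pos [0.599  0.0974 0.3305] rpy [1.7994e+02 1.6000e-01 9.2160e+01] F [-1.4 -0.3 -0.2] w 0.0852 t 2.9
q [-0.55  0.43  0.43  1.54 -0.19  1.21 -0.05]
t [-393.1 -114.    81.4] r [ 0.1   0.14 32.16]
t [-478.8 -163.8   81.6] r [ 0.11  0.13 42.16]
```

```bash
python3 -m creep '[{"rx":0,"ry":0,"rz":42,"tx":-479,"ty":-164,"tz":82,"hand":-1},{"rx":0,"ry":0,"rz":42,"tx":-479,"ty":-164,"tz":82,"hand":-1},{"rx":0,"ry":0,"rz":42,"tx":-479,"ty":-164,"tz":82,"hand":-1},{"rx":0,"ry":0,"rz":42,"tx":-479,"ty":-164,"tz":82,"hand":-1},{"rx":0,"ry":0,"rz":42,"tx":-479,"ty":-164,"tz":82,"hand":-1},{"rx":0,"ry":0,"rz":42,"tx":-479,"ty":-164,"tz":82,"hand":-1},{"rx":0,"ry":0,"rz":42,"tx":-479,"ty":-164,"tz":82,"hand":-1},{"rx":0,"ry":0,"rz":42,"tx":-479,"ty":-164,"tz":82,"hand":-1}]'; python3 go.py .4535 -.3875 .21 50  .4535 -.3875 .077 50
```

```text
clock: 3.7
position: [0.4861, -0.276, 0.2661]
tool_rot: [3.141, -0.0, 0.884]
force: [1.3, 0.0, 0.4]
grip_width: 0.0853
pos [ 0.4861 -0.276   0.2661] rpy [ 1.7999e+02 -2.0000e-02  5.0670e+01] F [1.3 0.  0.4] w 0.0853 t 3.7
q [-0.05  0.45  0.65  1.76 -0.31  1.04  0.02]
t [-106.9   45.4   56.1] r [ 0.01 -0.02  0.67]
t [-107.    45.4  189.1] r [ 0.01 -0.02  0.67]
```

```bash
python3 -m creep '[{"rx":0,"ry":0,"rz":0,"tx":-107,"ty":45,"tz":56,"hand":-1},{"rx":0,"ry":0,"rz":0,"tx":-107,"ty":45,"tz":56,"hand":-1},{"rx":0,"ry":0,"rz":0,"tx":-107,"ty":45,"tz":56,"hand":-1},{"rx":0,"ry":0,"rz":0,"tx":-107,"ty":45,"tz":56,"hand":-1},{"rx":0,"ry":0,"rz":0,"tx":-107,"ty":45,"tz":56,"hand":-1}]'; python3 go.py .4535 -.3875 .077 50
python3 - <<'E'
from h import *
for n in("scene","top"):
    f=viewer.grab_frame(n); im=f["pixels"]; p=proj(f,bot.observe()["position"])[0]; print(n,p)
    x,y=int(p[0]),int(p[1]); x0=max(0,x-60);y0=max(0,y-40)
    cv2.imwrite(f"pics/{n}1.png",cv2.resize(im[y0:y0+120,x0:x0+120],None,fx=4,fy=4,interpolation=cv2.INTER_CUBIC))
E
```

```text
clock: 4.2
position: [0.4535, -0.386, 0.2101]
tool_rot: [-3.141, -0.0, 0.883]
force: [0.4, 0.2, -0.0]
grip_width: 0.0854
pos [ 0.4535 -0.386   0.2101] rpy [-179.96   -0.     50.58] F [ 0.4  0.2 -0. ] w 0.0854 t 4.2
q [ 0.2   0.57  0.6   1.73 -0.38  0.97  0.26]
t [ -1.2   1.1 133.1] r [-0.04 -0.    0.58]
scene [124.53043723 326.65322691]
top [511.42856306 268.71045299]
```

View pics/scene1.png

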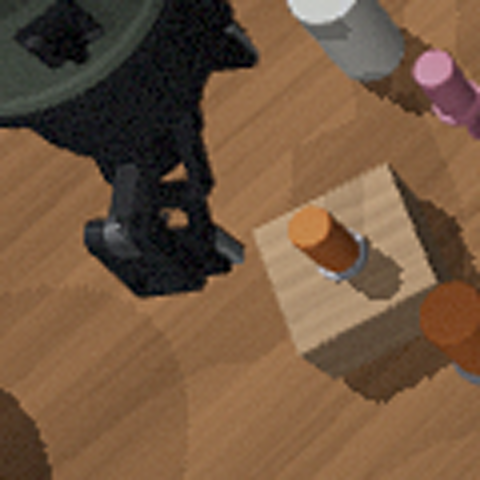

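View pics/top1.png

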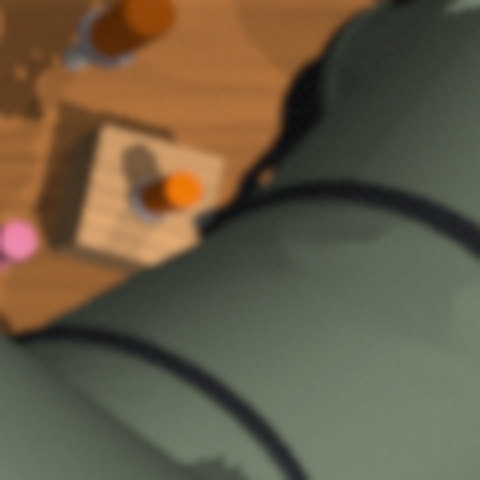

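```bash
python3 - <<'E'
from h import *
from scipy.spatial.transform import Rotation as R
f=viewer.grab_frame("scene"); s=bot.observe(); p=s["position"]; M=R.from_euler("xyz",s["tool_rot"]).as_matrix()
P=[p+M[:,1]*.043*k-M[:,2]*b for b in(0,.03,.1) for k in(-1,0,1)]+[[.4535,-.3875,.116],[.4535,-.3875,.066]]
im=cv2.resize(f["pixels"][220:400,20:220],None,fx=3.5,fy=3.5)
for q in proj(f,P): cv2.circle(im,(int((q[0]-20)*3.5),int((q[1]-220)*3.5)),3,(0,255,0),-1); print(q)
cv2.imwrite("pics/s2.png",im)
E
```

```text
[126.30292561 304.53444924]
[124.74979033 326.59820957]
[123.11241106 349.85873559]
[120.32951234 298.558558  ]
[118.5611422  321.20088711]
[116.69353874 345.11380617]
[104.74564564 282.96822658]
[102.36525587 307.07592489]
[ 99.83957324 332.65509493]
[140.52315582 342.14132666]
[148.39961151 348.92885281]
```

View pics/s2.png

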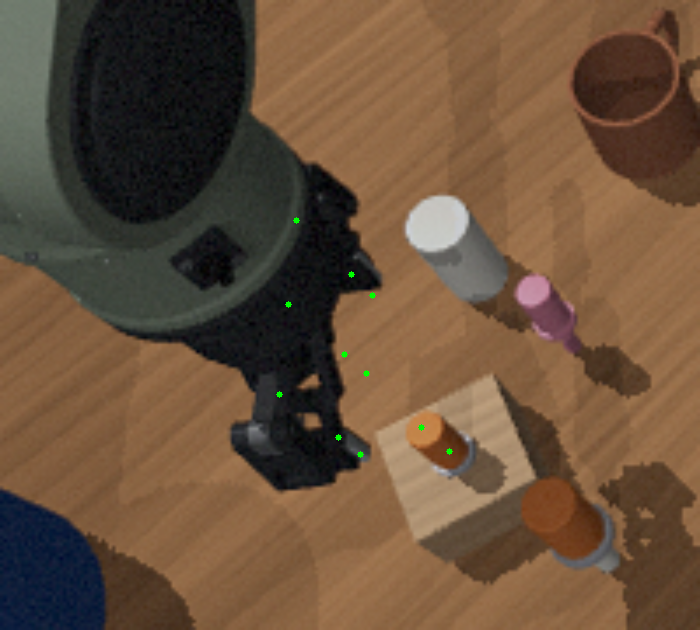

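Tool projections line up with the fingers, and the probe is at the expected spot. Descending 134 mm.

```bash
python3 -m creep '[{"rx":0,"ry":0,"rz":0,"tx":-1,"ty":1,"tz":40,"hand":-1},{"rx":0,"ry":0,"rz":0,"tx":-1,"ty":1,"tz":80,"hand":-1},{"rx":0,"ry":0,"rz":0,"tx":-1,"ty":1,"tz":110,"hand":-1},{"rx":0,"ry":0,"rz":0,"tx":-1,"ty":1,"tz":125,"hand":-1},{"rx":0,"ry":0,"rz":0,"tx":-1,"ty":1,"tz":135,"hand":-1},{"rx":0,"ry":0,"rz":0,"tx":-1,"ty":1,"tz":135,"hand":-1}]'; python3 go.py .4538 -.3875 .075 50
python3 - <<'E'
from h import *
f=viewer.grab_frame("scene")
cv2.imwrite("pics/s3.png",cv2.resize(f["pixels"][280:420,60:220],None,fx=4,fy=4))
E
```

```text
clock: 4.95
position: [0.454, -0.3871, 0.0753]
tool_rot: [-3.141, -0.0, 0.884]
force: [-0.3, 0.7, 0.6]
grip_width: 0.0852
pos [ 0.454  -0.3871  0.0753] rpy [-179.99   -0.     50.66] F [-0.3  0.7  0.6] w 0.0852 t 4.95
q [ 0.28  0.74  0.48  1.81 -0.5   0.71  0.36]
t [-0.4  0.1  0.3] r [-0.01 -0.    0.66]
```

View pics/s3.png

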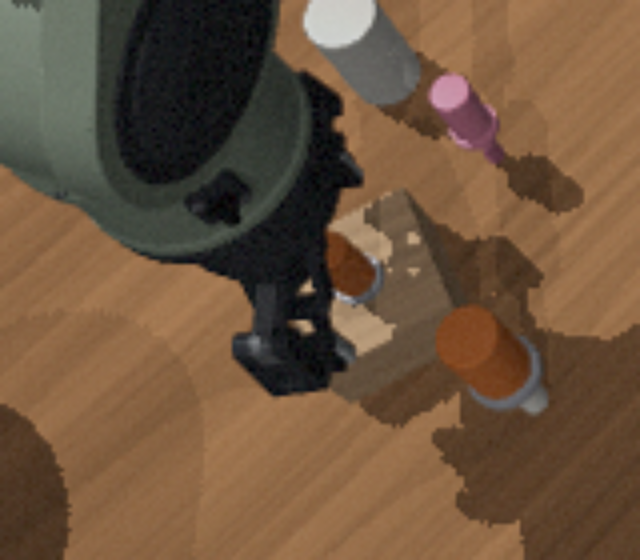

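Fingers straddle the handle at crop (345,260), untouched. Closing with moderate force.

```bash
python3 -m creep '[{"rx":0,"ry":0,"rz":0,"tx":0,"ty":0,"tz":0,"hand":0.3},{"rx":0,"ry":0,"rz":0,"tx":0,"ty":0,"tz":0,"hand":1},{"rx":0,"ry":0,"rz":0,"tx":0,"ty":0,"tz":0,"hand":1},{"rx":0,"ry":0,"rz":0,"tx":0,"ty":0,"tz":0,"hand":1},{"rx":0,"ry":0,"rz":0,"tx":0,"ty":0,"tz":0,"hand":1},{"rx":0,"ry":0,"rz":0,"tx":0,"ty":0,"tz":0,"hand":1},{"rx":0,"ry":0,"rz":0,"tx":0,"ty":0,"tz":0,"hand":1},{"rx":0,"ry":0,"rz":0,"tx":0,"ty":0,"tz":0,"hand":1}]' 35
```

```text
clock: 5.8
position: [0.4538, -0.3875, 0.0757]
tool_rot: [3.141, -0.0, 0.884]
force: [-1.3, 1.5, 5.6]
grip_width: 0.0212
```

```bash
python3 -m creep '[{"rx":0,"ry":0,"rz":0,"tx":0,"ty":0,"tz":-15,"hand":1},{"rx":0,"ry":0,"rz":0,"tx":0,"ty":0,"tz":-40,"hand":1},{"rx":0,"ry":0,"rz":0,"tx":0,"ty":0,"tz":-70,"hand":1},{"rx":0,"ry":0,"rz":0,"tx":0,"ty":0,"tz":-110,"hand":1},{"rx":0,"ry":0,"rz":0,"tx":0,"ty":0,"tz":-140,"hand":1},{"rx":0,"ry":0,"rz":0,"tx":0,"ty":0,"tz":-150,"hand":1},{"rx":0,"ry":0,"rz":0,"tx":0,"ty":0,"tz":-150,"hand":1}]'; python3 go.py .5365 -.072 .21 86
python3 - <<'E'
from h import *
f=viewer.grab_frame("scene")
cv2.imwrite("pics/s4.png",cv2.resize(f["pixels"][240:420,40:220],None,fx=3.3,fy=3.3))
E
```

```text
clock: 6.5
position: [0.4541, -0.3877, 0.2271]
tool_rot: [3.139, -0.001, 0.884]
force: [-0.6, -0.1, -1.4]
grip_width: 0.0212
pos [ 0.4541 -0.3877  0.2271] rpy [ 1.7986e+02 -3.0000e-02  5.0630e+01] F [-0.6 -0.1 -1.4] w 0.0212 t 6.5
q [ 0.19  0.55  0.62  1.71 -0.37  1.    0.26]
t [ 296.3 -136.6   16.9] r [ 1.500e-01  2.000e-02 -3.537e+01]
```

View pics/s4.png

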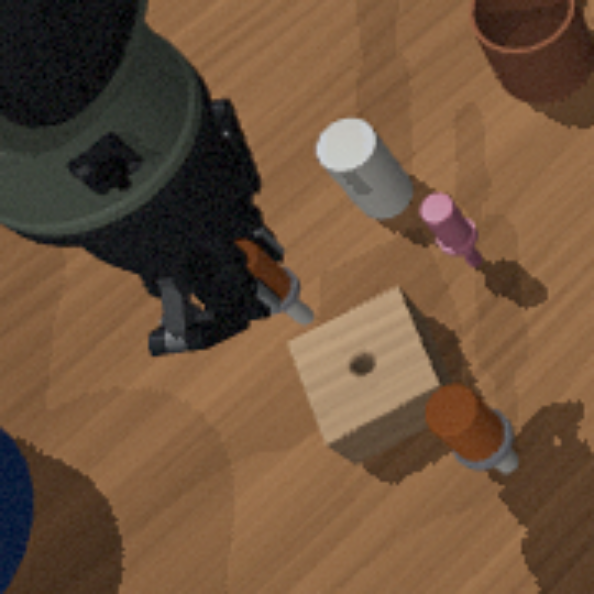

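The probe is held upright (pin tip at crop (305,315)) and the stand is empty. Moving above the port.

```bash
python3 -m creep '[{"rx":0,"ry":0,"rz":-35.4,"tx":296,"ty":-137,"tz":0,"hand":1},{"rx":0,"ry":0,"rz":-35.4,"tx":296,"ty":-137,"tz":0,"hand":1},{"rx":0,"ry":0,"rz":-35.4,"tx":296,"ty":-137,"tz":0,"hand":1},{"rx":0,"ry":0,"rz":-35.4,"tx":296,"ty":-137,"tz":0,"hand":1},{"rx":0,"ry":0,"rz":-35.4,"tx":296,"ty":-137,"tz":0,"hand":1},{"rx":0,"ry":0,"rz":-35.4,"tx":296,"ty":-137,"tz":0,"hand":1},{"rx":0,"ry":0,"rz":-35.4,"tx":296,"ty":-137,"tz":0,"hand":1},{"rx":0,"ry":0,"rz":-35.4,"tx":296,"ty":-137,"tz":0,"hand":1}]'; python3 go.py .5365 -.072 .168 86
```

```text
clock: 7.35
position: [0.5357, -0.0673, 0.2237]
tool_rot: [-3.139, -0.001, 1.507]
force: [0.0, -1.3, -0.3]
grip_width: 0.0213
pos [ 0.5357 -0.0673  0.2237] rpy [-1.7986e+02 -6.0000e-02  8.6360e+01] F [ 0.  -1.3 -0.3] w 0.0213 t 7.35
q [-0.31  0.43  0.44  1.85 -0.23  0.92  0.17]
t [-4.7  1.2 55.7] r [-0.14 -0.06  0.36]
```

```bash
python3 -m creep '[{"rx":0,"ry":0,"rz":0,"tx":0,"ty":0,"tz":25,"hand":1},{"rx":0,"ry":0,"rz":0,"tx":0,"ty":0,"tz":55,"hand":1},{"rx":0,"ry":0,"rz":0,"tx":0,"ty":0,"tz":55,"hand":1},{"rx":0,"ry":0,"rz":0,"tx":0,"ty":0,"tz":55,"hand":1}]'; python3 go.py .5365 -.072 .168 86
python3 - <<'E'
from h import *
import pickle
f=viewer.grab_frame("scene");t=viewer.grab_frame("top"); pickle.dump((f,t),open("f1.pkl","wb"))
p=bot.observe()["position"]; print(proj(f,[p-[0,0,.0655],p+[0,0,-.0155],[.5365,-.072,.09]]))
cv2.imwrite("pics/s5.png",np.hstack([cv2.resize(f["pixels"][210:310,230:330],None,fx=4,fy=4,interpolation=cv2.INTER_CUBIC),cv2.resize(t["pixels"][195:295,310:410],None,fx=4,fy=4,interpolation=cv2.INTER_CUBIC)]))
E
```

```text
clock: 7.75
position: [0.535, -0.0725, 0.1702]
tool_rot: [-3.14, 0.001, 1.5]
force: [0.4, 0.2, -0.6]
grip_width: 0.0216
pos [ 0.535  -0.0725  0.1702] rpy [-1.799e+02  4.000e-02  8.597e+01] F [ 0.4  0.2 -0.6] w 0.0216 t 7.75
q [-0.27  0.5   0.41  1.9  -0.27  0.8   0.21]
t [0.6 1.4 2.2] r [-0.1   0.04 -0.03]
[[280.27311067 265.59289137]
 [278.96695674 255.35253652]
 [280.92086548 268.74685333]]
```

View pics/s5.png

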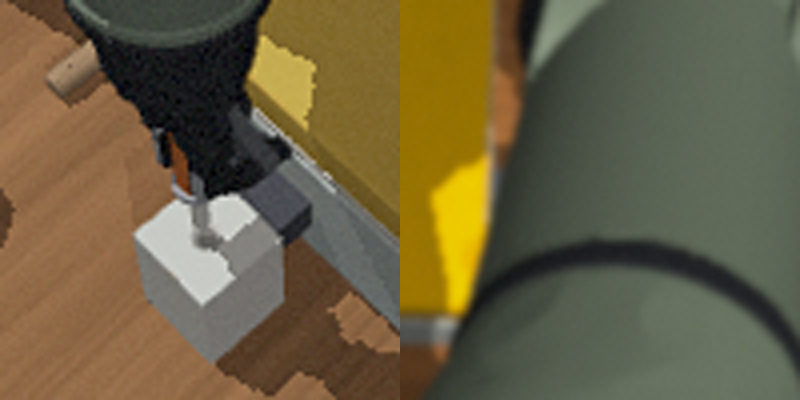

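The pin (crop (200,180)–(204,236)) stands right over the hole. Lowering in small steps while watching force.

```bash
python3 -m creep '[{"rx":0,"ry":0,"rz":0,"tx":0,"ty":1,"tz":6,"hand":1},{"rx":0,"ry":0,"rz":0,"tx":0,"ty":1,"tz":12,"hand":1},{"rx":0,"ry":0,"rz":0,"tx":0,"ty":1,"tz":18,"hand":1},{"rx":0,"ry":0,"rz":0,"tx":0,"ty":1,"tz":24,"hand":1},{"rx":0,"ry":0,"rz":0,"tx":0,"ty":1,"tz":24,"hand":1}]'; python3 go.py
```

```text
clock: 8.35
position: [0.5361, -0.0717, 0.1455]
tool_rot: [-3.14, 0.0, 1.501]
force: [-1.1, -0.1, 0.5]
grip_width: 0.0213
pos [ 0.5361 -0.0717  0.1455] rpy [-1.7992e+02  1.0000e-02  8.6030e+01] F [-1.1 -0.1  0.5] w 0.0213 t 8.35
q [-0.26  0.54  0.39  1.92 -0.29  0.75  0.23]
```

```bash
python3 -m creep '[{"rx":0,"ry":0,"rz":0,"tx":0,"ty":0,"tz":7,"hand":1},{"rx":0,"ry":0,"rz":0,"tx":0,"ty":0,"tz":14,"hand":1},{"rx":0,"ry":0,"rz":0,"tx":0,"ty":0,"tz":21,"hand":1},{"rx":0,"ry":0,"rz":0,"tx":0,"ty":0,"tz":28,"hand":1},{"rx":0,"ry":0,"rz":0,"tx":0,"ty":0,"tz":34,"hand":1},{"rx":0,"ry":0,"rz":0,"tx":0,"ty":0,"tz":34,"hand":1}]'; python3 go.py
python3 - <<'E'
from h import *
f=viewer.grab_frame("scene")
cv2.imwrite("pics/s6.png",cv2.resize(f["pixels"][210:310,230:330],None,fx=6,fy=6,interpolation=cv2.INTER_CUBIC))
E
```

```text
clock: 8.95
position: [0.5362, -0.0718, 0.1115]
tool_rot: [-3.14, 0.0, 1.501]
force: [0.2, 0.1, -0.7]
grip_width: 0.0212
pos [ 0.5362 -0.0718  0.1115] rpy [-1.7993e+02  1.0000e-02  8.6030e+01] F [ 0.2  0.1 -0.7] w 0.0212 t 8.95
q [-0.24  0.59  0.36  1.94 -0.32  0.67  0.25]
```

View pics/s6.png

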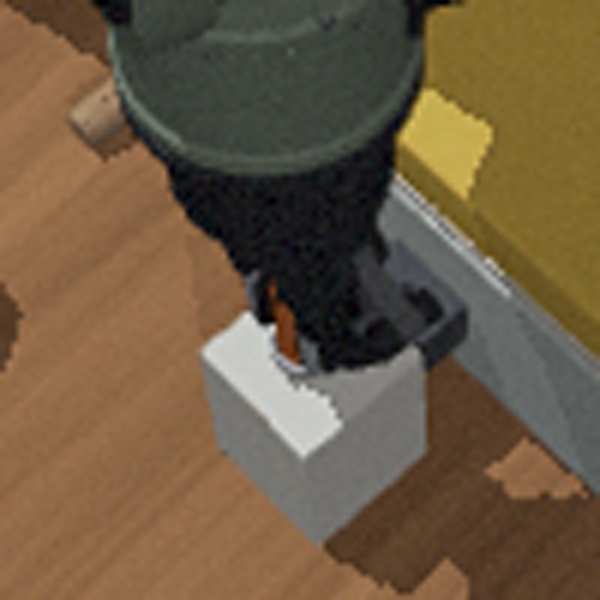

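The pin is in and the collar (crop (292,368)) is just above the rim. Pushing the last few mm until it resists.

```bash
python3 -m creep '[{"rx":0,"ry":0,"rz":0,"tx":0,"ty":0,"tz":2,"hand":1},{"rx":0,"ry":0,"rz":0,"tx":0,"ty":0,"tz":4,"hand":1},{"rx":0,"ry":0,"rz":0,"tx":0,"ty":0,"tz":5.5,"hand":1},{"rx":0,"ry":0,"rz":0,"tx":0,"ty":0,"tz":5.5,"hand":1}]'; python3 -m creep '[{"rx":0,"ry":0,"rz":0,"tx":0,"ty":0,"tz":1,"hand":1},{"rx":0,"ry":0,"rz":0,"tx":0,"ty":0,"tz":1,"hand":1}]'
```

```text
clock: 9.4
position: [0.5365, -0.0717, 0.1067]
tool_rot: [-3.141, -0.0, 1.502]
force: [0.6, -0.2, -0.0]
grip_width: 0.0213
clock: 9.6
position: [0.5365, -0.0718, 0.1058]
tool_rot: [-3.142, 0.0, 1.501]
force: [-0.5, -0.0, -0.5]
grip_width: 0.0208
```

```bash
for i in 1; do python3 -m creep '[{"rx":0,"ry":0,"rz":0,"tx":0,"ty":0,"tz":1,"hand":1},{"rx":0,"ry":0,"rz":0,"tx":0,"ty":0,"tz":1,"hand":1}]';  python3 -m creep '[{"rx":0,"ry":0,"rz":0,"tx":0,"ty":0,"tz":1,"hand":1},{"rx":0,"ry":0,"rz":0,"tx":0,"ty":0,"tz":1,"hand":1}]'; done
```

```text
clock: 9.8
position: [0.5367, -0.0718, 0.1056]
tool_rot: [3.141, -0.0, 1.501]
force: [-5.5, 1.6, 16.5]
grip_width: 0.0214
clock: 10.0
position: [0.5368, -0.0718, 0.1055]
tool_rot: [3.141, -0.001, 1.501]
force: [-11.5, 2.6, 36.3]
grip_width: 0.0208
```

Firm contact at exactly the predicted height (0.1055). Relaxing the push and then releasing.

```bash
python3 -m creep '[{"rx":0,"ry":0,"rz":0,"tx":0,"ty":0,"tz":-1.5,"hand":1},{"rx":0,"ry":0,"rz":0,"tx":0,"ty":0,"tz":-1.5,"hand":1}]'; python3 -m creep '[{"rx":0,"ry":0,"rz":0,"tx":0,"ty":0,"tz":0,"hand":0},{"rx":0,"ry":0,"rz":0,"tx":0,"ty":0,"tz":0,"hand":-0.5},{"rx":0,"ry":0,"rz":0,"tx":0,"ty":0,"tz":0,"hand":-0.5},{"rx":0,"ry":0,"rz":0,"tx":0,"ty":0,"tz":0,"hand":-0.5},{"rx":0,"ry":0,"rz":0,"tx":0,"ty":0,"tz":0,"hand":-0.5}]'
```

```text
clock: 10.2
position: [0.5367, -0.0718, 0.1056]
tool_rot: [3.141, -0.0, 1.501]
force: [-0.3, -0.1, 5.5]
grip_width: 0.0209
clock: 10.7
position: [0.5365, -0.0718, 0.1053]
tool_rot: [-3.141, 0.0, 1.501]
force: [0.5, -0.6, -0.2]
grip_width: 0.0639
```

```bash
python3 -m creep '[{"rx":0,"ry":0,"rz":0,"tx":0,"ty":0,"tz":-15,"hand":-0.6},{"rx":0,"ry":0,"rz":0,"tx":0,"ty":0,"tz":-40,"hand":-0.6},{"rx":0,"ry":0,"rz":0,"tx":0,"ty":0,"tz":-80,"hand":-0.6},{"rx":0,"ry":0,"rz":0,"tx":0,"ty":0,"tz":-120,"hand":-0.6},{"rx":0,"ry":0,"rz":0,"tx":0,"ty":0,"tz":-150,"hand":-0.6},{"rx":0,"ry":0,"rz":0,"tx":0,"ty":0,"tz":-150,"hand":-0.6}]'; python3 go.py .483 .117 .29 86.2 .483 .117 .178 86.2
python3 - <<'E'
from h import *
f=viewer.grab_frame("scene");t=viewer.grab_frame("top")
print(proj(f,[[.5365,-.072,.146]]))
cv2.imwrite("pics/s7.png",np.hstack([cv2.resize(f["pixels"][200:310,230:330],None,fx=4,fy=4,interpolation=cv2.INTER_CUBIC),cv2.resize(t["pixels"][185:295,310:410],None,fx=4,fy=4,interpolation=cv2.INTER_CUBIC)]))
E
```

```text
clock: 11.3
position: [0.5381, -0.0721, 0.259]
tool_rot: [3.136, -0.001, 1.501]
force: [0.2, 0.2, -0.2]
grip_width: 0.0683
pos [ 0.5381 -0.0721  0.259 ] rpy [ 1.7967e+02 -4.0000e-02  8.6020e+01] F [ 0.2  0.2 -0.2] w 0.0683 t 11.3
q [-0.32  0.39  0.47  1.81 -0.21  0.99  0.16]
t [184.8 -67.9 -31.3] r [ 0.33 -0.04 -0.18]
t [184.7 -68.5  80.7] r [ 0.33 -0.04 -0.18]
[[279.50427742 257.54183593]]
```

View pics/s7.png

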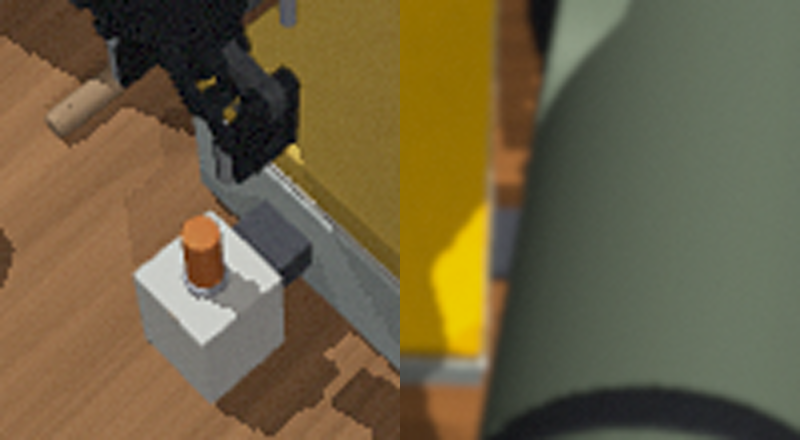

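The probe is seated upright: handle top at crop (201,228) matches the fully-home prediction to within 1 px. Moving over the lid bar.

```bash
python3 -m creep '[{"rx":0,"ry":0,"rz":0,"tx":185,"ty":-68,"tz":-31,"hand":-0.8},{"rx":0,"ry":0,"rz":0,"tx":185,"ty":-68,"tz":-31,"hand":-0.8},{"rx":0,"ry":0,"rz":0,"tx":185,"ty":-68,"tz":-31,"hand":-0.8},{"rx":0,"ry":0,"rz":0,"tx":185,"ty":-68,"tz":-31,"hand":-0.8},{"rx":0,"ry":0,"rz":0,"tx":185,"ty":-68,"tz":-31,"hand":-0.8},{"rx":0,"ry":0,"rz":0,"tx":185,"ty":-68,"tz":-31,"hand":-0.8}]'; python3 go.py .483 .117 .178 86.2
python3 - <<'E'
from h import *
f=viewer.grab_frame("scene");t=viewer.grab_frame("top")
cv2.imwrite("pics/s8.png",np.hstack([cv2.resize(f["pixels"][100:300,200:440],None,fx=1.65,fy=1.65,interpolation=cv2.INTER_CUBIC),cv2.resize(t["pixels"][150:350,190:430],None,fx=1.65,fy=1.65,interpolation=cv2.INTER_CUBIC)]))
E
```

```text
clock: 12.0
position: [0.4809, 0.1184, 0.2854]
tool_rot: [-3.14, 0.001, 1.504]
force: [0.5, -0.7, 0.3]
grip_width: 0.0766
pos [0.4809 0.1184 0.2854] rpy [-1.7992e+02  4.0000e-02  8.6170e+01] F [ 0.5 -0.7  0.3] w 0.0766 t 12.0
q [-0.7   0.27  0.42  1.88 -0.13  1.02 -0.29]
t [ -1.2   2.4 107.4] r [-0.08  0.04 -0.03]
```

View pics/s8.png

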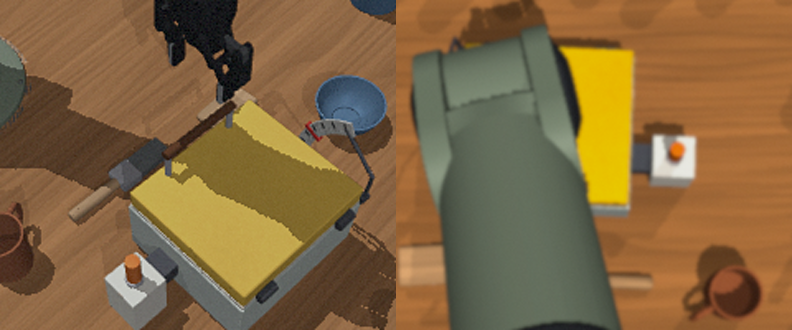

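Fingers are above and astride the bar (left crop, bar from (168,157) to (237,105)). Descending.

```bash
python3 -m creep '[{"rx":0,"ry":0,"rz":0,"tx":-1,"ty":2,"tz":35,"hand":-0.8},{"rx":0,"ry":0,"rz":0,"tx":-1,"ty":2,"tz":70,"hand":-0.8},{"rx":0,"ry":0,"rz":0,"tx":-1,"ty":2,"tz":95,"hand":-0.8},{"rx":0,"ry":0,"rz":0,"tx":-1,"ty":2,"tz":107,"hand":-0.8},{"rx":0,"ry":0,"rz":0,"tx":-1,"ty":2,"tz":107,"hand":-0.8},{"rx":0,"ry":0,"rz":0,"tx":-1,"ty":2,"tz":107,"hand":-0.8}]'; python3 go.py .483 .117 .178 86.2
python3 - <<'E'
from h import *
f=viewer.grab_frame("scene")
cv2.imwrite("pics/s9.png",cv2.resize(f["pixels"][110:250,250:400],None,fx=4,fy=4,interpolation=cv2.INTER_CUBIC))
E
```

```text
clock: 12.7
position: [0.484, 0.1159, 0.18]
tool_rot: [3.141, 0.0, 1.5]
force: [0.3, -0.1, -0.1]
grip_width: 0.0768
pos [0.484  0.1159 0.18  ] rpy [179.97   0.    85.97] F [ 0.3 -0.1 -0.1] w 0.0768 t 12.7
q [-0.64  0.42  0.38  2.   -0.22  0.77 -0.21]
t [ 1.1 -1.1  2. ] r [ 0.03  0.   -0.23]
```

View pics/s9.png

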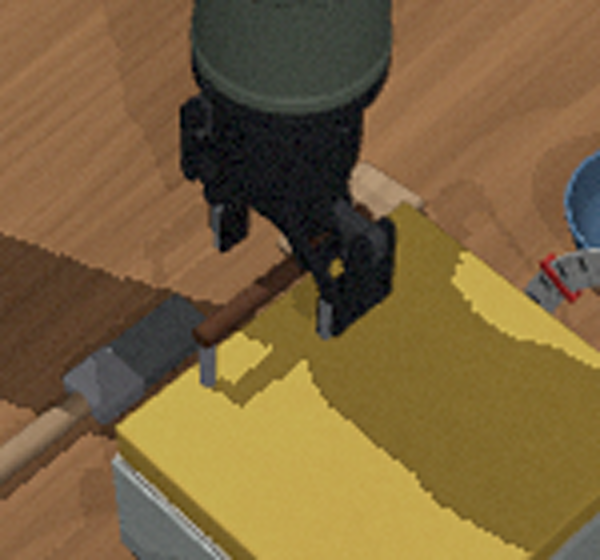

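Bar between fingers (bar at crop (200,330)–(360,220), fingers at (228,235) and (340,300)). Closing with 80 N.

```bash
python3 -m creep '[{"rx":0,"ry":0,"rz":0,"tx":0,"ty":0,"tz":1,"hand":0.4},{"rx":0,"ry":0,"rz":0,"tx":0,"ty":0,"tz":1,"hand":0.6},{"rx":0,"ry":0,"rz":0,"tx":0,"ty":0,"tz":1,"hand":1},{"rx":0,"ry":0,"rz":0,"tx":0,"ty":0,"tz":1,"hand":1},{"rx":0,"ry":0,"rz":0,"tx":0,"ty":0,"tz":1,"hand":1},{"rx":0,"ry":0,"rz":0,"tx":0,"ty":0,"tz":1,"hand":1},{"rx":0,"ry":0,"rz":0,"tx":0,"ty":0,"tz":1,"hand":1},{"rx":0,"ry":0,"rz":0,"tx":0,"ty":0,"tz":1,"hand":1}]' 80
python3 go.py
```

```text
clock: 13.55
position: [0.4832, 0.1165, 0.1785]
tool_rot: [-3.141, -0.0, 1.502]
force: [-3.5, 0.4, 5.9]
grip_width: 0.0111
pos [0.4832 0.1165 0.1785] rpy [-179.97   -0.     86.04] F [-3.5  0.4  5.9] w 0.0111 t 13.55
q [-0.64  0.42  0.38  2.   -0.22  0.76 -0.21]
```

```bash
python3 -c "
import numpy as np
for d in (2,4,6,8,10,12,14,16,18,20,22,24,25,26):
    t=np.radians(d);x,z=-205,60
    print(d,round(x*np.cos(t)+z*np.sin(t)-x,1),round(-(-x*np.sin(t)+z*np.cos(t)-z),1))"
```

```text
2 2.2 -7.1
4 4.7 -14.2
6 7.4 -21.1
8 10.3 -27.9
10 13.5 -34.7
12 17.0 -41.3
14 20.6 -47.8
16 24.5 -54.2
18 28.6 -60.4
20 32.9 -66.5
22 37.4 -72.4
24 42.1 -78.2
25 44.6 -81.0
26 47.0 -83.8
```

```bash
python3 -m creep '[{"rx":2,"ry":0,"rz":0,"tx":0,"ty":2.2,"tz":-7.1,"hand":1},{"rx":4,"ry":0,"rz":0,"tx":0,"ty":4.7,"tz":-14.2,"hand":1},{"rx":6,"ry":0,"rz":0,"tx":0,"ty":7.4,"tz":-21.1,"hand":1},{"rx":6,"ry":0,"rz":0,"tx":0,"ty":7.4,"tz":-21.1,"hand":1},{"rx":6,"ry":0,"rz":0,"tx":0,"ty":7.4,"tz":-21.1,"hand":1}]'
python3 - <<'E'
from h import *
f=viewer.grab_frame("scene")
cv2.imwrite("pics/s10.png",cv2.resize(f["pixels"][110:310,230:440],None,fx=3,fy=2.9,interpolation=cv2.INTER_CUBIC))
E
```

```text
clock: 14.05
position: [0.4902, 0.116, 0.1989]
tool_rot: [-3.035, 0.0, 1.502]
force: [-2.6, 1.7, -4.9]
grip_width: 0.0109
```

View pics/s10.png

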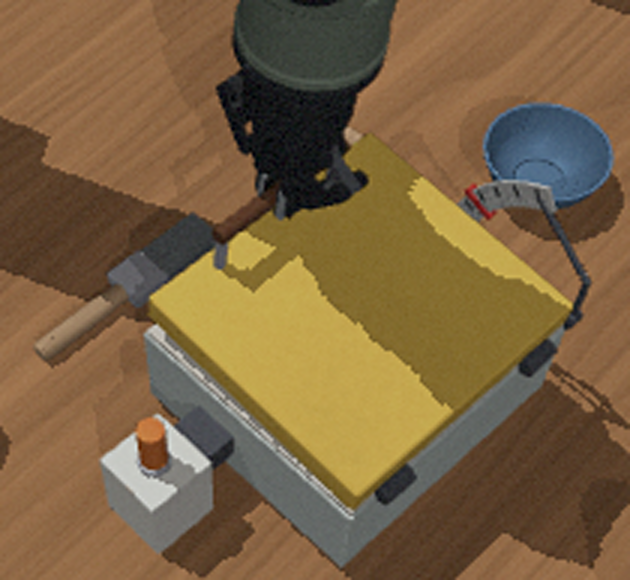

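The lid follows (front edge raised) with about 5 N load. Continuing toward 22° before measuring.

```bash
python3 go.py; python3 - <<'E'
import numpy as np
# from 6deg start: tool frame tilted by 6deg about x
x0,z0=-205,60
def P(d):
    t=np.radians(d); return np.array([x0*np.cos(t)+z0*np.sin(t), -x0*np.sin(t)+z0*np.cos(t)])
t=np.radians(6)
# tool y = kiln x rotated by +6 about y: (cos,-sin); tool z = -(z rotated): -(sin,cos)
ty=np.array([np.cos(t),-np.sin(t)]); tz=-np.array([np.sin(t),np.cos(t)])
for d in (8,10,12,14,16,18,20,22):
    v=P(d)-P(6); print(d-6,round(v@ty,1),round(v@tz,1))
E
```

```text
pos [0.4902 0.116  0.1989] rpy [-1.7394e+02  2.0000e-02  8.6040e+01] F [-3.4  2.5 -5.7] w 0.0111 t 14.1
q [-0.6   0.45  0.37  1.88 -0.24  0.95 -0.17]
2 2.2 -7.1
4 4.7 -14.2
6 7.4 -21.1
8 10.3 -27.9
10 13.5 -34.7
12 17.0 -41.3
14 20.6 -47.8
16 24.5 -54.2
```

```bash
python3 -m creep '[{"rx":2,"ry":0,"rz":0,"tx":0,"ty":2.2,"tz":-7.1,"hand":1},{"rx":4,"ry":0,"rz":0,"tx":0,"ty":4.7,"tz":-14.2,"hand":1},{"rx":6,"ry":0,"rz":0,"tx":0,"ty":7.4,"tz":-21.1,"hand":1},{"rx":8,"ry":0,"rz":0,"tx":0,"ty":10.3,"tz":-27.9,"hand":1},{"rx":10,"ry":0,"rz":0,"tx":0,"ty":13.5,"tz":-34.7,"hand":1},{"rx":12,"ry":0,"rz":0,"tx":0,"ty":17,"tz":-41.3,"hand":1},{"rx":14,"ry":0,"rz":0,"tx":0,"ty":20.6,"tz":-47.8,"hand":1},{"rx":16,"ry":0,"rz":0,"tx":0,"ty":24.5,"tz":-54.2,"hand":1}]'
python3 -m creep '[{"rx":3,"ry":0,"rz":0,"tx":0,"ty":3.4,"tz":-10.7,"hand":1},{"rx":3,"ry":0,"rz":0,"tx":0,"ty":3.4,"tz":-10.7,"hand":1},{"rx":3,"ry":0,"rz":0,"tx":0,"ty":3.4,"tz":-10.7,"hand":1}]'
python3 go.py
python3 - <<'E'
from h import *
import pickle
f=viewer.grab_frame("scene");t=viewer.grab_frame("top");pickle.dump((f,t),open("f2.pkl","wb"))
cv2.imwrite("pics/s11.png",f["pixels"][:,:])
cv2.imwrite("pics/s12.png",cv2.resize(f["pixels"][150:260,355:445],None,fx=6,fy=5.4,interpolation=cv2.INTER_CUBIC))
E
```

```text
clock: 14.9
position: [0.5203, 0.1141, 0.2507]
tool_rot: [-2.755, -0.0, 1.502]
force: [-6.0, 2.3, -5.3]
grip_width: 0.0114
clock: 15.2
position: [0.5271, 0.1137, 0.259]
tool_rot: [-2.703, -0.0, 1.502]
force: [-7.7, 3.7, -1.3]
grip_width: 0.0113
pos [0.5271 0.1137 0.259 ] rpy [-1.5487e+02 -1.0000e-02  8.6040e+01] F [-7.7  3.7 -1.3] w 0.0113 t 15.2
q [-0.46  0.63  0.35  1.47 -0.29  1.51 -0.11]
```

View pics/s11.png

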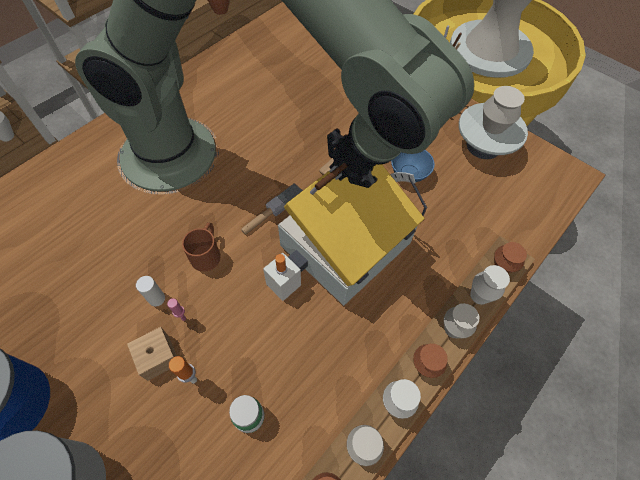

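View pics/s12.png

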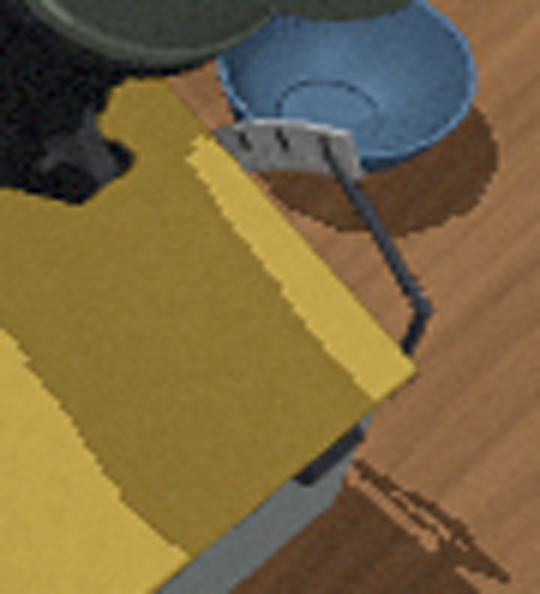

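```bash
python3 - <<'E'
from h import *
import pickle
f,t=pickle.load(open("f2.pkl","rb"))
cv2.imwrite("pics/t11.png",cv2.resize(t["pixels"][150:300,190:390],None,fx=4,fy=4,interpolation=cv2.INTER_CUBIC))
cv2.imwrite("pics/s13.png",cv2.resize(f["pixels"][150:310,260:430],None,fx=3.7,fy=3.7,interpolation=cv2.INTER_CUBIC))
E
```

```text
(no output)
```

View pics/t11.png

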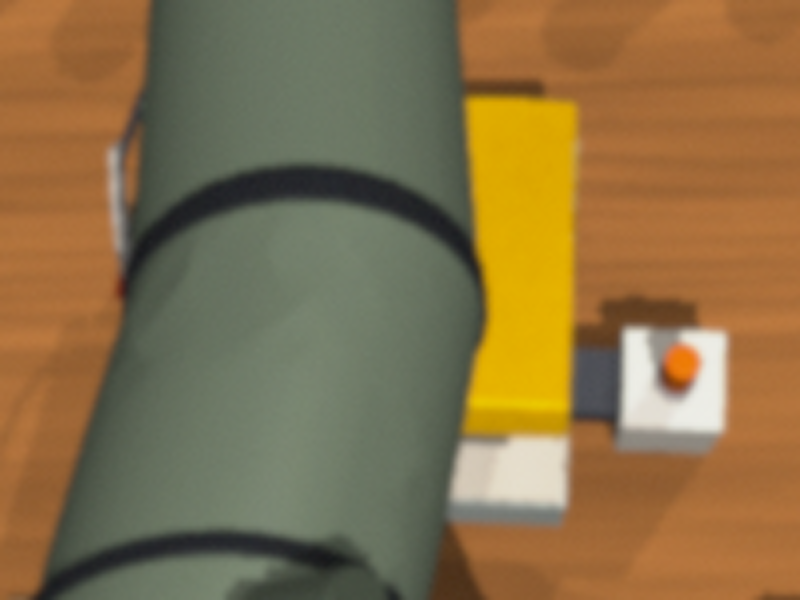

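View pics/s13.png

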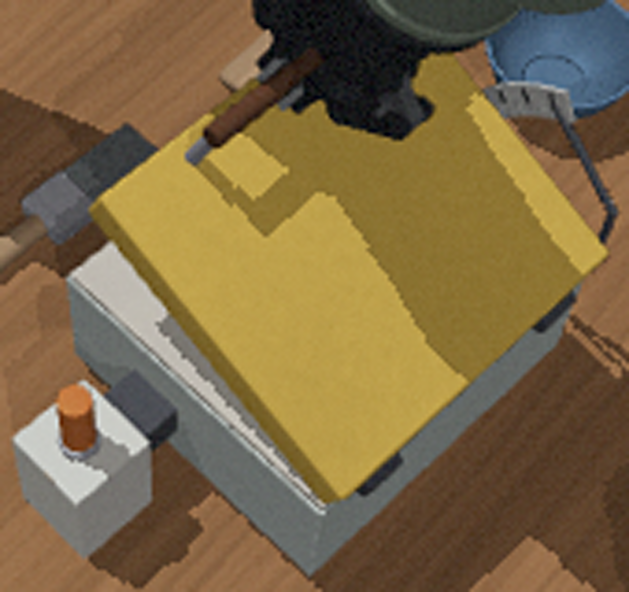

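```bash
cat > fit.py <<'E'
from h import *
import pickle
fs,ft=pickle.load(open("f0.pkl","rb"))
c=lambda x,y,s,ox,oy:((x+.5)/s-.5+ox,(y+.5)/s-.5+oy)
S1=lambda x,y:c(x,y,3.5,225,140); T2=lambda x,y:c(x,y,3.5,205,165)
def pts(p,th):
    hx,hy,yaw,xf,xb,wl,wr=p  # hinge pos; front/back extents, left/right
    P=np.array([[-xf,wl,.034],[-xf,-wr,.034],[xb,-wr,.034],[xb,wl,.034],[-.205,.065,.079],[-.205,-.065,.079]])
    ct,st=np.cos(th),np.sin(th)
    Q=np.c_[P[:,0]*ct+P[:,2]*st,P[:,1],-P[:,0]*st+P[:,2]*ct]
    cy,sy=np.cos(yaw),np.sin(yaw)
    return np.c_[hx+Q[:,0]*cy-Q[:,1]*sy,hy+Q[:,0]*sy+Q[:,1]*cy,.118+Q[:,2]]
s0=np.array([S1(440,72),S1(190,270),S1(430,490),S1(685,264),S1(408,82),S1(265,187)])
t0=np.array([T2(70,368),T2(441,380),T2(452,55),T2(93,40),T2(147,336),T2(352,345)])
def res(p):
    P=pts(p,0); return np.r_[(proj(fs,P)-s0).ravel(),(proj(ft,P)-t0).ravel()]
r=least_squares(res,[.688,.104,-.066,.22,.005,.12,.12],loss="soft_l1")
print("fit",r.x.round(4),"rms px",np.sqrt((r.fun**2).mean()).round(2)); p0=r.x; print("bar mid",pts(p0,0)[4:].mean(0).round(4))
print("resid s",(res(p0)[:12]).reshape(-1,2).round(1).tolist())
E
cat > th.py <<'E'
from fit import *
f,t=pickle.load(open("f2.pkl","rb"))
S=lambda x,y:c(x,y,3.7,260,150); T=lambda x,y:c(x,y,4,190,150)
obs=[(f,1,S(92,207)),(f,2,S(338,500)),(f,3,S(607,254)),(f,5,S(207,134)),(t,1,T(571,404)),(t,2,T(577,102))]
def rr(th):
    P=pts(p0,th[0]); return np.concatenate([proj(q,P[i])[0]-np.array(u) for q,i,u in obs])
k=least_squares(rr,[.4],loss="soft_l1"); print("theta deg",np.degrees(k.x),rr(k.x).reshape(-1,2).round(1).tolist())
for o in obs:
    g=least_squares(lambda th:proj(o[0],pts(p0,th[0])[o[1]])[0]-np.array(o[2])-proj(fs if o[0] is f else ft,pts(p0,0)[o[1]])[0]+(s0 if o[0] is f else t0)[o[1]],[.4]);print(o[1],np.degrees(g.x),np.abs(g.fun).max().round(2))
E
python3 th.py
```

```text
fit [ 6.877e-01  1.051e-01 -6.230e-02  2.185e-01 -6.000e-04  1.164e-01
  1.208e-01] rms px 0.75
bar mid [0.4831 0.1178 0.197 ]
resid s [[-0.2, -0.6], [-1.2, -0.7], [-0.2, 0.4], [-0.9, -1.2], [-0.6, -0.8], [-0.8, 1.1]]
theta deg [23.82753883] [[1.2, -2.0], [1.0, 0.2], [0.3, -0.0], [-0.0, 1.0], [-0.3, 1.3], [-0.2, -0.7]]
1 [19.63829497] 0.01
2 [21.67041674] 0.8
3 [17.70984904] 0.09
5 [22.93100586] 0.06
1 [25.23497357] 0.15
2 [23.65041616] 0.06
```

```bash
cat > ov.py <<'E'
from fit import *
import sys
f,t=pickle.load(open(sys.argv[1],"rb"))
def crop(fr,cen,fr0,th0s,idx,off):
    x0,y0=int(cen[0])-22,int(cen[1])-22; z=9
    im=cv2.resize(fr["pixels"][y0:y0+44,x0:x0+44],None,fx=z,fy=z,interpolation=cv2.INTER_CUBIC)
    for d,col in th0s:
        q=proj(fr0,pts(p0,np.radians(d))[idx])[0]+off
        cv2.drawMarker(im,tuple(int(round((v+.5)*z)) for v in (q-[x0,y0])),col,cv2.MARKER_CROSS,12,1)
    return im
cols=[(23,(255,0,0)),(25,(0,0,255)),(27,(0,0,0))]
ims=[]
for idx,fr,f0 in((1,f,fs),(5,f,fs),(1,t,ft)):
    q0=proj(f0,pts(p0,0)[idx])[0]; q=proj(f0,pts(p0,.436)[idx])[0]
    ims.append(np.vstack([crop(f0,q0,f0,[(0,(0,0,255))],idx,0),crop(fr,q,f0,cols,idx,0)]))
o=np.hstack(ims); cv2.imwrite(sys.argv[2],cv2.resize(o,None,fx=.67,fy=.67,interpolation=cv2.INTER_AREA))
E
python3 ov.py f2.pkl pics/ov1.png
```

```text
fit [ 6.877e-01  1.051e-01 -6.230e-02  2.185e-01 -6.000e-04  1.164e-01
  1.208e-01] rms px 0.75
bar mid [0.4831 0.1178 0.197 ]
resid s [[-0.2, -0.6], [-1.2, -0.7], [-0.2, 0.4], [-0.9, -1.2], [-0.6, -0.8], [-0.8, 1.1]]
```

View pics/ov1.png

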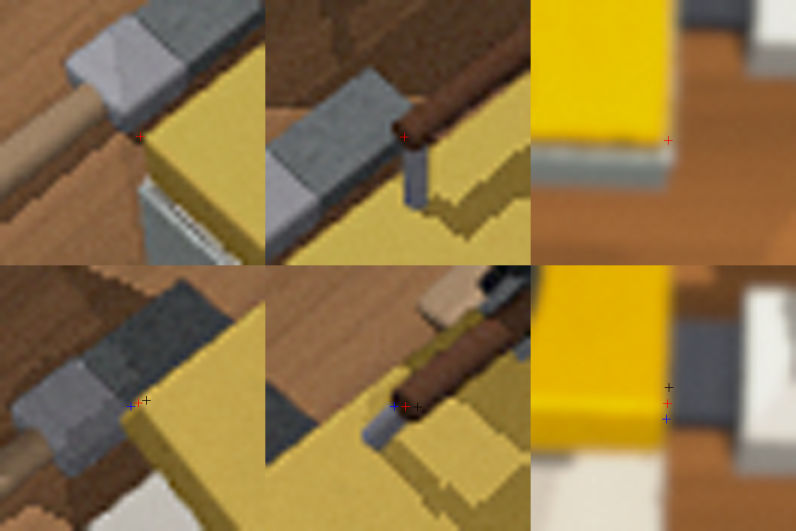

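```bash
cat > sil.py <<'E'
from h import *
import pickle,sys
from scipy.optimize import minimize
fs,ft=pickle.load(open("f0.pkl","rb")); f,t=pickle.load(open(sys.argv[1],"rb"))
print("extr diff",np.abs(f["tvec"]-fs["tvec"]).max(),np.abs(t["rvec"]-ft["rvec"]).max())
Z=4
def ym(fr):
    h=cv2.cvtColor(fr["pixels"],cv2.COLOR_BGR2HSV); m=cv2.inRange(h,(19,120,50),(32,255,255))
    k,l,st,_=cv2.connectedComponentsWithStats(m); i=1+np.argmax([s[4] if 200<s[0]+s[2]/2<430 and s[1]>130 else 0 for s in st[1:]]); return (l==i).astype(np.uint8)
def hull(fr,p,th,off):
    hx,hy,yaw,xf,xb,wl,wr=p
    P=np.array([[a,b,z] for a in(-xf,xb) for b in(wl,-wr) for z in(.001,.034)])
    ct,st=np.cos(th),np.sin(th)
    Q=np.c_[P[:,0]*ct+P[:,2]*st,P[:,1],-P[:,0]*st+P[:,2]*ct]; cy,sy=np.cos(yaw),np.sin(yaw)
    W=np.c_[hx+Q[:,0]*cy-Q[:,1]*sy,hy+Q[:,0]*sy+Q[:,1]*cy,.118+Q[:,2]]
    h=cv2.convexHull((proj(fr,W)+off).astype(np.float32)).reshape(-1,2)
    m=np.zeros((480*Z,640*Z),np.uint8); cv2.fillPoly(m,[np.int32(np.round((h+.5)*Z*16-8))],255,shift=4)
    return cv2.resize(m,(640,480),interpolation=cv2.INTER_AREA).astype(float)/255
ms,mt=ym(fs),ym(ft)
def hole(fr,m):  # ignore band: shadows/bar inside
    return cv2.morphologyEx(m,cv2.MORPH_CLOSE,np.ones((25,25),np.uint8))
ms0=hole(fs,ms); mt0=hole(ft,mt)
def cost(v):
    p=v[:7]; return np.abs(hull(fs,p,0,v[7:9])-ms0).sum()+np.abs(hull(ft,p,0,v[9:11])-mt0).sum()+5*(v[7:11]**2).sum()
v=np.r_[.6877,.1051,-.0623,.2185,-.0006,.1164,.1208,0,0,0,0]
simp=np.vstack([v]+[v+d*np.eye(11)[i] for i,d in enumerate([.004]*2+[.015]+[.004]*4+[1]*4)])
for _ in range(2):
    r=minimize(cost,v,method="Nelder-Mead",options=dict(initial_simplex=simp,maxiter=500)); v=r.x
    simp=np.vstack([v]+[v+d*np.eye(11)[i] for i,d in enumerate([.003]*2+[.01]+[.003]*4+[.7]*4)])
print("shut fit",v.round(4),"cost",r.fun,"of",ms0.sum()+mt0.sum())
m1,m2=ym(f),ym(t)
cv2.imwrite("pics/mask_%s.png"%sys.argv[2],np.hstack([m1[130:320,250:450],m2[130:320,200:400]])*255)
# region: right part only (away from arm)
for fr,m,off,nm,x0,x1,y0,y1 in((f,m1,v[7:9],"scene",270,345,190,300),(t,m2,v[9:11],"top",312,345,168,270)):
    k=m[y0:y1,x0:x1]; out=[]
    for d in np.arange(19,30,.5):
        out.append(np.abs(hull(fr,v[:7],np.radians(d),off)[y0:y1,x0:x1]-k).sum())
    print(nm,dict(zip(np.arange(19,30,.5).tolist(),np.round(out).astype(int).tolist())))
E
python3 sil.py f2.pkl a
```

```text
extr diff 0.0 0.0
shut fit [ 0.6887  0.106  -0.0627  0.2187 -0.0007  0.1175  0.1213  0.0105 -0.2357
  0.2216 -0.1337] cost 338.98570847282343 of 19367
scene {19.0: 289, 19.5: 280, 20.0: 262, 20.5: 243, 21.0: 235, 21.5: 219, 22.0: 201, 22.5: 182, 23.0: 177, 23.5: 158, 24.0: 143, 24.5: 128, 25.0: 114, 25.5: 114, 26.0: 103, 26.5: 98, 27.0: 100, 27.5: 104, 28.0: 116, 28.5: 125, 29.0: 137, 29.5: 149}
top {19.0: 192, 19.5: 183, 20.0: 175, 20.5: 166, 21.0: 147, 21.5: 136, 22.0: 126, 22.5: 120, 23.0: 111, 23.5: 101, 24.0: 82, 24.5: 73, 25.0: 65, 25.5: 72, 26.0: 82, 26.5: 84, 27.0: 95, 27.5: 111, 28.0: 127, 28.5: 138, 29.0: 147, 29.5: 162}
```

View pics/mask_a.png

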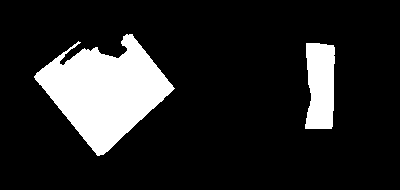

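The silhouette fit gives about 25° (top) and 26° (scene), and the arm's own pose along the arc gives 25.1°. I hold for a moment, then check for drift and disturbed objects.

```bash
python3 -m creep '[{"rx":0,"ry":0,"rz":0,"tx":0,"ty":0,"tz":0,"hand":1},{"rx":0,"ry":0,"rz":0,"tx":0,"ty":0,"tz":0,"hand":1},{"rx":0,"ry":0,"rz":0,"tx":0,"ty":0,"tz":0,"hand":1},{"rx":0,"ry":0,"rz":0,"tx":0,"ty":0,"tz":0,"hand":1},{"rx":0,"ry":0,"rz":0,"tx":0,"ty":0,"tz":0,"hand":1},{"rx":0,"ry":0,"rz":0,"tx":0,"ty":0,"tz":0,"hand":1}]'
python3 go.py
python3 - <<'E'
from h import *
import pickle
f=viewer.grab_frame("scene");t=viewer.grab_frame("top");pickle.dump((f,t),open("f3.pkl","wb"))
r=pickle.load(open("r0.pkl","rb"))
for n in["mug","jar","bowl","post","rib","brush","stand"]:
    for nm,q in(("s",f),("t",t)):
        a=r[n,nm]; b=viewer.outline_of(n,q)
        if a and b: print(n,nm,np.round(a[0]["bbox"]),np.round(b[0]["bbox"]),round(b[0]["score"],2))
E
python3 sil.py f3.pkl b
python3 - <<'E'
from h import *
import pickle
a,b=pickle.load(open("f0.pkl","rb")),pickle.load(open("f3.pkl","rb"))
print([np.abs(b[1]["pixels"][y0:y1,x0:x1].astype(int)-a[1]["pixels"][y0:y1,x0:x1]).mean().round(1) for x0,x1,y0,y1 in((365,412,310,346),(442,474,165,205),(443,470,315,338),(468,495,222,247))])
cv2.imwrite("pics/fin.png",b[0]["pixels"])
E
```

```text
clock: 15.9
position: [0.5272, 0.1137, 0.259]
tool_rot: [-2.704, -0.0, 1.502]
force: [-6.2, 2.5, -2.5]
grip_width: 0.0111
pos [0.5272 0.1137 0.259 ] rpy [-154.93   -0.     86.05] F [-6.2  2.5 -2.5] w 0.0111 t 15.9
q [-0.46  0.63  0.35  1.48 -0.29  1.51 -0.11]
mug s [183. 226. 222. 271.] [184. 226. 221. 272.] 0.57
mug t [370. 315. 412. 344.] [367. 314. 411. 345.] 0.64
jar s [230. 394. 265. 432.] [229. 394. 263. 432.] 0.72
jar t [444. 169. 474. 202.] [443. 169. 474. 202.] 0.95
bowl s [265. 164. 427. 308.] [391. 146. 436. 181.] 0.89
bowl t [136. 220. 184. 265.] [134. 220. 184. 270.] 0.97
post s [263. 162. 420. 304.] [139. 276. 165. 305.] 0.64
post t [446. 319. 469. 338.] [447. 319. 467. 339.] 0.67
rib s [320. 152. 354. 171.] [322. 160. 333. 176.] 0.55
rib t [192. 298. 232. 326.] [368. 313. 412. 344.] 0.72
brush s [241. 185. 305. 235.] [240. 182. 304. 235.] 0.8
brush t [261. 312. 346. 330.] [297. 310. 346. 330.] 0.95
stand s [129. 329. 177. 381.] [129. 328. 174. 383.] 0.64
stand t [464. 263. 506. 299.] [463. 263. 504. 299.] 0.69
extr diff 0.0 0.0
shut fit [ 0.6887  0.106  -0.0627  0.2187 -0.0007  0.1175  0.1213  0.0105 -0.2357
  0.2216 -0.1337] cost 338.98570847282343 of 19367
scene {19.0: 288, 19.5: 279, 20.0: 261, 20.5: 242, 21.0: 234, 21.5: 218, 22.0: 200, 22.5: 181, 23.0: 176, 23.5: 157, 24.0: 142, 24.5: 127, 25.0: 113, 25.5: 113, 26.0: 101, 26.5: 96, 27.0: 97, 27.5: 101, 28.0: 113, 28.5: 122, 29.0: 134, 29.5: 146}
top {19.0: 187, 19.5: 178, 20.0: 170, 20.5: 161, 21.0: 142, 21.5: 131, 22.0: 121, 22.5: 115, 23.0: 106, 23.5: 97, 24.0: 78, 24.5: 68, 25.0: 61, 25.5: 68, 26.0: 78, 26.5: 81, 27.0: 91, 27.5: 107, 28.0: 124, 28.5: 135, 29.0: 144, 29.5: 158}
[np.float64(3.5), np.float64(5.4), np.float64(5.7), np.float64(4.4)]
```

View pics/fin.png

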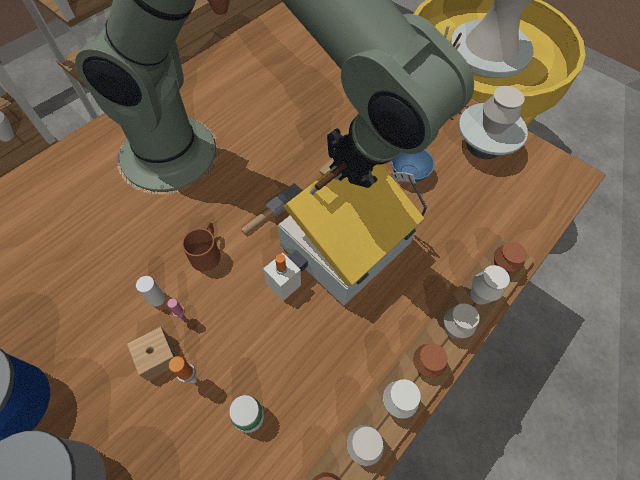

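The final view shows:
- The lid is held open by the bar at (340,175).
- The probe stands in the port at (281,265).
- The mug, jar, post, brush and look-alikes are where they were, and the pose has not drifted over 0.7 s.

Handing in.

```bash
python3 -c "
from workcell import bot; print(bot.job_done())"
```

```text
the job is handed in; nothing more can be done
None
```

I seated the smaller orange probe from the stand in the kiln's port while the lid was shut. I then lifted the lid by its bar to about 25° and handed in at about 16 s, still holding it with an 80 N grip.

- **Probe:** it met firm resistance (36 N) at the height expected for fully home. After I let go, its handle top was within 1 px of where a seated, upright probe should appear.
- **Lid angle:** I never read the pointer against the red mark, because the lid and arm hid both. The arm's pose along the arc gives 25.1°. The lid's outline gives 25° in the top camera and about 26.5° in the scene camera. A rougher fit to picked corners gave 23.8° overall, and its single-corner readings scattered from about 18° to 25°. I trusted the pose and the outlines.
- **Hold:** the pose did not drift over the 0.7 s between my last two readings.
- **Bystanders:** the mug, jar and post match their starting pictures to a few pixels, and so does the stand. The bowl (in the top camera) and the brush (in the scene camera) also match. The rib was mostly hidden by the arm at the end, so I could not fully check it, but the arm did not go near it at table height.

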